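# Clip the serving board to its spindle

### The arm

A 7-joint arm with a two-finger parallel gripper is mounted at the origin on a cart in front of the work surface, level with it; the furniture and walls round the work are solid. World frame = base frame: x ahead of the robot, y to its left, z up, the work surface at z = 0. Lengths are in m, angles in rad, forces in N, time in s.
With the tool pointing down it reaches from about 0.35 to 0.9 m from the base axis. Payload 8.1 kg.
Tool frame: the origin (TCP) lies midway between the tips of the shut fingers; the grasp point (between the pads) lies 19 mm behind it (arm.hold_point_z is the distance from the TCP to the grasp point, in m); z points along the fingers, y is the direction in which the jaws open and shut (so a half turn about z gives the same grasp; the last joint's range is limited). The gripper opens to 92 mm and grips with 3 to 60 N. Pads are 19 mm wide; open, the fingers measure 130 mm over their backs; the gripper's body (75 mm by 190 mm) begins 47 mm behind the grasp point.
Start: joints at [-1.411, 0.434, 0.025, 1.573, -0.012, 1.134, -0.075], TCP at [0.162, 0.604, 0.227] pointing down, gripper open.
Joint ranges: [-2.62, 2.62], [-0.44, 2.09], [-1.27, 1.32], [0.08, 2.57], [-1.32, 4.46], [0.12, 2], [-2.74, 2.74]. Speed limits (rad/s): [2.22, 2.22, 3.01, 3.01, 3.14, 3.14, 3.14].

### API

Orientations are given as a rotation vector (axis times angle).
In Python, from cell import arm gives the robot as it stands.
- The arm moves only by the shell command python3 -m pendant 'ROWS' [FORCE]. ROWS is JSON, a list of rows, each a list of 3 entries, a list of its own where there are three numbers: the shift along the tool's x, y, z in m, then the turn, a rotation vector about the tool's x, y, z in degrees, then the finger opening in m, from 0 to 0.0918. A call has 1 to 10 rows; each row shifts and turns the commanded pose from where the row before left it, along the tool's axes as they then stand; what a row does not reach is not made up. A row lasts 1/8 s, in which the tool goes at most 62.5 mm and 10.7 degrees, less where a joint would pass 70% of its speed; a pose out of reach is approached as far as the arm can. A call with a gripper value outside its range is refused whole. The fingers move at their own pace and stop on an object; FORCE is the grip in N (left out, the last holds). Time passes only in rows, so rows that do not move let the fingers close. It gives the time, the measured TCP pose, the force and the opening at its end, in the units of the state.
- arm.observe(): the state, without advancing time (a new reading comes with each control period).
- arm.get_image(name): name is "side" or "top"; returns (picture, depth): 420x560x3 uint8, red, green, blue; 420x560 float32, m along the optical axis (not along the pixel's ray), 0 where there is no reading.
- arm.camera_params(name): a dict with "fovy" (degrees; the focal length in pixels is half the picture's height over the tangent of half this angle, whatever the lens; pixels are square), "cx", "cy" (the principal point, pixels), "rvec" (rotation vector, rad) and "tvec" (3), from world to camera coordinates, as OpenCV has them. Camera axes: x right, y down, z forward; pixel columns grow to the right and rows downward; lengths in m; the calibration is good to about 2 mm. A picture is of the moment at which its call begins. camera_params takes no time and is no camera call.
- arm.sign_off(): hands the job in, once; it reports no verdict.
Trained networks look in the newest picture that a camera, given by its name, has taken for a name from the list of things; names that differ only in an ending like _2 or _b are one class to them, and where a whole thing is asked for, a point or a joint stands for the part that bears it (a point fixed in the world has none). Each returns a list of dicts, best first, with "conf" (0 to 1); they miss things now and then, are a little off and sometimes report something else, mostly with a low value. They report only what shows in the picture. A call takes as long as a camera call. They do not tell look-alikes from the thing itself.
- arm.look_for(camera, label): "rect" ([centre column, centre row, width, height] in pixels, round what is visible of it).
- arm.masks_of(camera, label): "pixels" (420x560 bool, what is visible of it) and "rect" ([centre column, centre row, width, height] in pixels, round what is visible of it).
The state is a dict: "clock": time; "joints": joint angles; "dq": joint speeds; "joint_efforts": joint torques, N m; "position": TCP position; "ee_rot": TCP orientation; "force": force on the tool from outside, world axes, zero at the start; "ft_torque": the same for the moment, N m; "width": opening from 0.0 (shut) to 1.0 (fully open).
Only numpy, scipy, OpenCV 4.12 (cv2) and the standard library are available. Lean on these libraries where they do the work, as an engineer would, in place of code of your own. Each camera call takes 0.05 s, during which the arm holds its last target.

### The job

The round serving board would come off its spindle if it were carried by its knob: its retaining clip is missing. Take the large orange clip and push it, open end first and lying flat on the board, sideways into the groove under the spindle's knob until it snaps fully home; then let go of it. Leave the smaller blue clip where it lies, it is too narrow for this spindle.

Things in the scene. Friction and masses are not known exactly. Their poses are not given: they have to be found in the camera images.
- clip_grip (a point): Orange spring clip, loose, 60 g, 95 x 54 mm, 8.5 mm thick, lying flat, with an upright grip tab at its closed end. Point in the tab, 32 mm above the clip's underside. Tab: 26 mm long (x), 12 mm wide (y), top 52 mm above the underside, on a plate 30 mm wide and 8.5 mm high; grip it across y from above. x points from tab to open mouth (pushing direction), z up.
- clip_seat (a point): Centre of the orange clip's seat, 48 mm ahead of clip_grip along x, 4 mm above its underside; same axes. The spindle's neck lies here when home. Two sprung arms: tips 34 mm ahead of this point with a mouth 32 mm wide, a 14 mm throat 14 mm ahead, 24 mm wide at the seat. Snapping the throat over the 18 mm neck takes about 5 N.
- spindle_groove (a point): Mid-groove point on a fixed upright spindle's axis, z up, at the centre of a fixed round wooden board (180 mm across; its flat top 34 mm above the worktop, 7 mm below this point). Groove: bare steel neck, 18 mm diameter, 14 mm high, between board top and a dark knob 33 mm across, whose top is 40 mm above this point. The clip may enter from any side.
- small_clip_grip (a point): Blue clip of the same kind with much shorter, narrower-set arms; too narrow for the spindle, to be left where it lies. Point in its grip tab, 32 mm above its underside; x points to its mouth.
Mind the look-alikes: they are no part of the job. Leave any green look-alike of the part that bears clip_grip alone.

How it is judged:
By the outcome, as a careful person would: the job done as asked, in the order asked, and still so for the second after the job is handed in, with the robot touching nothing.
It also fails if it takes over 37 s, if anything falls off the work surface, if the arm or the gripper's body presses on something with over 40 N, if the wrist force passes 120 N, or if a joint passes its speed limit or range.

## Working session

There is one attempt and no reset: what is moved stays moved. The work goes in short steps, Python scripts to look and compute and a shell command to move; the robot and the scene stay as the last step left them, time stands still between calls to the robot, and variables do not carry over. Pictures are saved under pics/ and viewed, and the job is handed in when it is done.

```bash
ls; mkdir -p pics
cat > h.py <<'E'
import numpy as np, cv2
from cell import arm
def cam(n):
    p=arm.camera_params(n); R=cv2.Rodrigues(np.array(p["rvec"],float))[0]; t=np.array(p["tvec"],float)
    f=210/np.tan(np.radians(p["fovy"])/2); return R,t,f,p["cx"],p["cy"]
def cloud(n,d):
    R,t,f,cx,cy=cam(n); v,u=np.mgrid[0:420,0:560]
    P=np.stack([(u-cx)/f*d,(v-cy)/f*d,d],-1); return (P-t)@R
def proj(n,X):
    R,t,f,cx,cy=cam(n); c=R@np.array(X)+t; return c[0]/c[2]*f+cx,c[1]/c[2]*f+cy
E
python3 - <<'E'
from h import *
s=arm.observe(); print(s)
for n in("top","side"):
    print(arm.camera_params(n))
    im,d=arm.get_image(n); cv2.imwrite(f"pics/{n}0.png",im[...,::-1]); np.save(f"{n}0.npy",d); np.save(f"{n}0i.npy",im)
    for l in ("clip_grip","spindle_groove","small_clip_grip"):
        print(n,l,[(round(x["conf"],2),np.round(x["rect"]).tolist()) for x in arm.look_for(n,l)])
E
```

```text
pics
{'clock': 0.0, 'joints': array([-1.41058177,  0.43519967,  0.02494569,  1.57411172, -0.0115801 ,
        1.13399112, -0.07513914]), 'dq': array([-0.00066083,  0.00063662, -0.00057939, -0.00036272,  0.00090159,
       -0.0030446 ,  0.00021469]), 'joint_efforts': array([ 9.13672357e-04, -6.67845511e+01,  9.85954776e-01, -3.14451420e+01,
       -6.03341474e-02,  4.32565960e-02,  1.88435511e-04]), 'position': array([0.1622872 , 0.60302652, 0.22595349]), 'ee_rot': array([-4.11751640e-01, -3.11443405e+00,  2.45705924e-03]), 'force': array([0.5021563 , 0.13774379, 0.61405125]), 'ft_torque': array([-0.0756729 ,  0.04900099, -0.00454745]), 'width': 0.9991926772497631}
{'fovy': 55.3402615784721, 'cx': 281.55207583354934, 'cy': 208.5732973171545, 'rvec': array([ 2.12810217, -2.16581546,  0.19660021]), 'tvec': array([0.03946389, 0.49714846, 0.9063933 ])}
top clip_grip [(0.9, [143.0, 215.0, 26.0, 36.0]), (0.75, [194.0, 229.0, 31.0, 38.0])]
top spindle_groove [(0.86, [300.0, 187.0, 75.0, 79.0])]
top small_clip_grip [(0.92, [396.0, 219.0, 16.0, 30.0])]
{'fovy': 46.26721916434368, 'cx': 286.4543935896114, 'cy': 201.93719496759553, 'rvec': array([2.14621685, 0.01371211, 0.00541516]), 'tvec': array([-0.47318278,  0.07141608,  1.36718192])}
side clip_grip [(0.58, [280.0, 182.0, 26.0, 20.0]), (0.49, [294.0, 163.0, 20.0, 16.0]), (0.31, [319.0, 227.0, 65.0, 45.0])]
side spindle_groove [(0.59, [318.0, 228.0, 62.0, 42.0])]
side small_clip_grip [(0.79, [284.0, 286.0, 34.0, 20.0])]
```

View pics/top0.png

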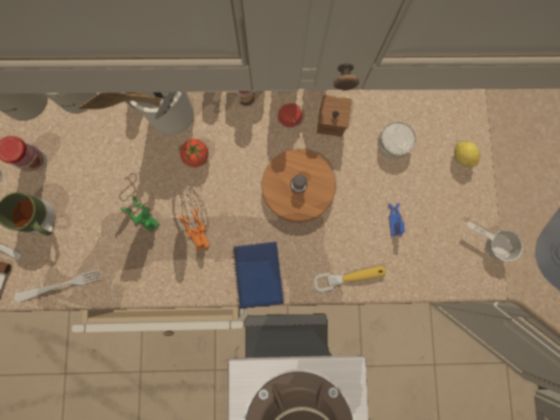

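View pics/side0.png

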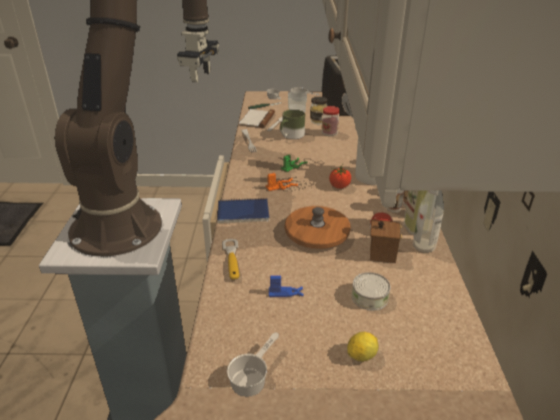

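Run:
```python
from h import *
im=np.load("top0i.npy"); d=np.load("top0.npy")
a=cv2.resize(im[165:265,110:230],None,fx=6,fy=6,interpolation=cv2.INTER_CUBIC)
cv2.imwrite("pics/topz.png",a[:600,:,::-1])
im2=np.load("side0i.npy"); b=cv2.resize(im2[140:260,220:380],None,fx=5,fy=5,interpolation=cv2.INTER_CUBIC); cv2.imwrite("pics/sidez.png",b[...,::-1])
print(proj("top",[0.162,0.604,0.227]))
for n in("top","side"):
    im=np.load(n+"0i.npy"); d=np.load(n+"0.npy")
    C=cloud(n,d); hsv=cv2.cvtColor(im,cv2.COLOR_RGB2HSV)
    R=arm.masks_of(n,"clip_grip")
    for r in R:
        m=r["pixels"]&(d>0); P=C[m]; print(n,r["conf"],np.round(r["rect"]),m.sum(),"hue",np.median(hsv[m][:,0]),np.round(np.median(P,0),4))
    for r in arm.masks_of(n,"spindle_groove"):
        m=r["pixels"]&(d>0); P=C[m]; print(n,"sp",r["conf"],np.round(r["rect"]),m.sum(),np.round(P.min(0),3),np.round(P.max(0),3),np.round(np.median(P,0),4))
    m=(hsv[...,0]<14)&(hsv[...,1]>200)&(hsv[...,2]>130)&(d>0)
    nn,l,st,ce=cv2.connectedComponentsWithStats(m.astype(np.uint8))
    print([(st[i].tolist(),np.round(np.median(C[l==i],0),3).tolist()) for i in range(1,nn) if st[i,4]>40])
```

```text
(np.float64(-42.98094205638142), np.float64(387.4613001013149))
top 0.68 [196. 228.  22.  36.] 297 hue 12.0 [0.4396 0.2275 0.0091]
top 0.66 [140. 212.  39.  36.] 513 hue 52.0 [0.4881 0.3637 0.0083]
top 0.5 [298. 185.  80.  77.] 4261 hue 13.0 [ 0.5533 -0.0087  0.0336]
top sp 0.7 [298. 186.  79.  73.] 4176 [ 0.468 -0.105 -0.004] [0.647 0.079 0.084] [ 0.5533 -0.0095  0.0337]
[]
side 0.78 [283. 181.  27.  22.] 276 hue 11.0 [0.4354 0.2224 0.0094]
side 0.66 [294. 164.  24.  15.] 199 hue 51.0 [0.4821 0.3488 0.0095]
side sp 0.67 [317. 227.  61.  44.] 2178 [ 0.469 -0.106 -0.001] [0.641 0.129 0.083] [ 0.5538 -0.031   0.034 ]
[([268, 174, 17, 16, 127], [0.429, 0.219, 0.013])]
```

View pics/topz.png

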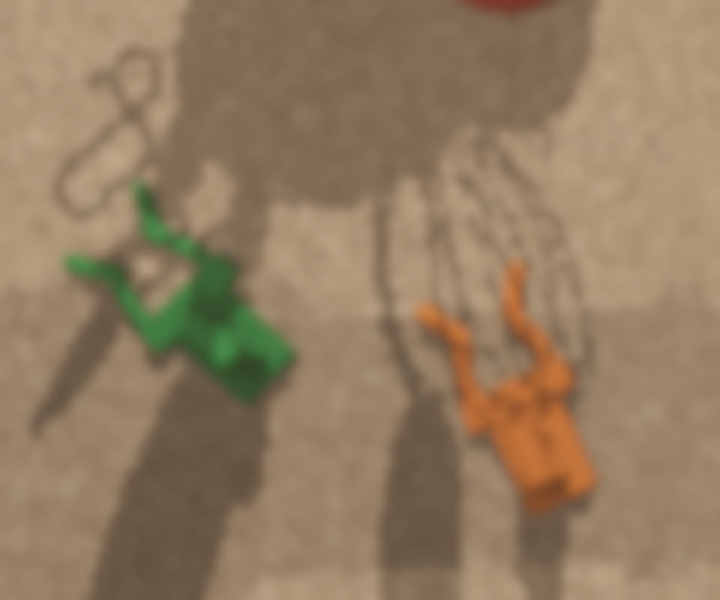

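View pics/sidez.png

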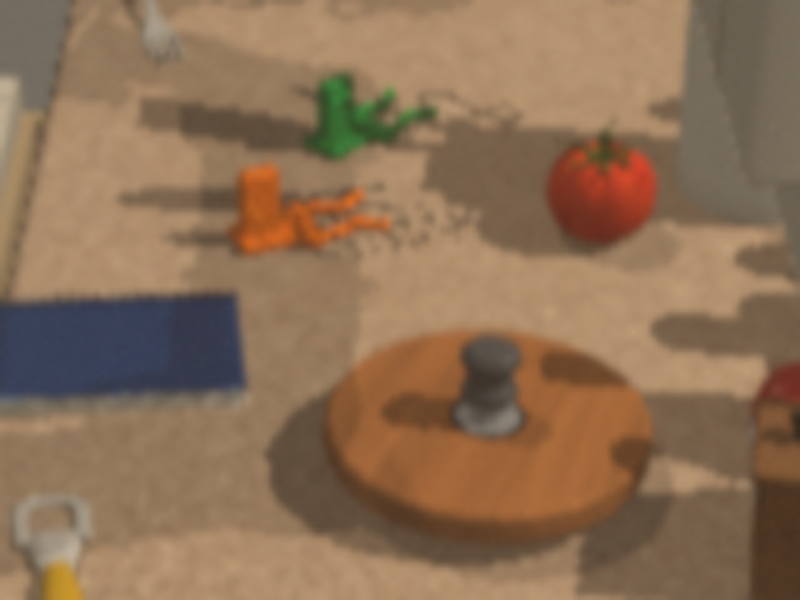

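Run:
```python
from h import *
for n in("top","side"):
    im=np.load(n+"0i.npy"); d=np.load(n+"0.npy"); C=cloud(n,d)
    hsv=cv2.cvtColor(im,cv2.COLOR_RGB2HSV)
    m=(hsv[...,0]<16)&(hsv[...,1]>165)&(d>0)&(np.abs(C[...,0]-.46)<.09)&(np.abs(C[...,1]-.23)<.07)
    P=C[m]; print(n,m.sum(),np.round(P.min(0),3),np.round(P.max(0),3))
    T=P[P[:,2]>.044]; print(" tabtop",len(T),np.round(T.mean(0),4),np.round(T.min(0),4),np.round(T.max(0),4))
    L=P[(P[:,2]<.016)]; c=L[:,:2].mean(0); w,v=np.linalg.eigh(np.cov((L[:,:2]-c).T)); print(" low",len(L),c,w,v[:,1],np.degrees(np.arctan2(*v[::-1,1])))
    F=L[np.hypot(*(L[:,:2]-[.425,.215]).T)>.075]; print(np.round(F[:,:3],3).tolist())
    K=C[(d>0)&(np.abs(C[...,0]-.553)<.04)&(np.abs(C[...,1]+.0095)<.05)&(C[...,2]>.075)]; print(" knob",len(K),np.round(K.mean(0),4),np.round(K.min(0),4),np.round(K.max(0),4))
    B=C[(d>0)&(np.hypot(C[...,0]-.553,C[...,1]+.0095)<.11)&(np.abs(C[...,2]-.034)<.004)]; print(" board",len(B),np.round((B.max(0)+B.min(0))/2,4),np.round(B.max(0)-B.min(0),4),np.median(B[:,2]))
    # height map near clip beyond
    if n=="top":
        Q=C[(d>0)&(C[...,2]>.1)&(C[...,0]>.2)&(C[...,0]<.75)&(np.abs(C[...,1])<.5)]; print("tall",np.round(Q.min(0),2) if len(Q) else 0,np.round(Q.max(0),2) if len(Q) else 0)
```

```text
top 314 [0.408 0.211 0.004] [0.5   0.274 0.056]
 tabtop 61 [0.4243 0.2245 0.0509] [0.4123 0.2156 0.0442] [0.4374 0.2337 0.0555]
 low 231 [0.44951359 0.23571931] [0.00013576 0.00048412] [-0.83405327 -0.55168391] -146.51738690679832
[[0.5, 0.24, 0.009], [0.498, 0.241, 0.007], [0.486, 0.273, 0.011], [0.486, 0.272, 0.008], [0.484, 0.274, 0.009], [0.484, 0.271, 0.009], [0.484, 0.269, 0.008], [0.481, 0.272, 0.008], [0.481, 0.269, 0.01], [0.481, 0.267, 0.009]]
 knob 7052 [ 0.5824 -0.0123  0.5765] [ 0.5413 -0.0595  0.0752] [0.593  0.0405 0.6564]
 board 3908 [ 0.5574 -0.0117  0.034 ] [0.1783 0.1768 0.008 ] 0.033629757314616995
tall [ 0.56 -0.33  0.1 ] [0.75 0.4  0.66]
side 251 [ 0.407  0.201 -0.002] [0.502 0.278 0.055]
 tabtop 25 [0.4253 0.2188 0.0494] [0.4138 0.2098 0.0443] [0.4356 0.2268 0.0549]
 low 164 [0.45076965 0.23039211] [0.00014425 0.00071508] [-0.85877064 -0.51236021] -149.17882978996602
[[0.482, 0.268, 0.01], [0.486, 0.278, 0.005], [0.483, 0.266, 0.008], [0.486, 0.264, 0.009], [0.486, 0.271, 0.001], [0.498, 0.238, 0.006], [0.502, 0.233, 0.009], [0.499, 0.239, 0.001], [0.502, 0.239, 0.002]]
 knob 432 [ 0.5745 -0.0214  0.4714] [ 0.5409 -0.0595  0.0752] [0.5852 0.0404 0.6133]
 board 1794 [ 0.5568 -0.0144  0.034 ] [0.1757 0.1823 0.0079] 0.03406153168969148
```

```bash
cat >> h.py <<'E'
from scipy.spatial.transform import Rotation as Ro
def to(target,yaw_y):
    "tool-frame shift for world TCP target and turn to tool-down with tool y at world angle yaw_y(deg)"
    s=arm.observe(); R=Ro.from_rotvec(s["ee_rot"]).as_matrix()
    a=np.radians(yaw_y); y=np.array([np.cos(a),np.sin(a),0]); z=np.array([0,0,-1.]); x=np.cross(y,z)
    T=np.stack([x,y,z],1)
    print("pos",np.round(s["position"],4),"y ang",round(np.degrees(np.arctan2(R[1,1],R[0,1])),2),"shift_tool",np.round(R.T@(np.array(target)-s["position"]),4),"turn",np.round(np.degrees(Ro.from_matrix(R.T@T).as_rotvec()),2),"F",np.round(s["force"],1),"w",round(s["width"]*91.8,1),"t",round(s["clock"],2))
    print("shift in final frame",np.round(T.T@(np.array(target)-s["position"]),4))
E
python3 - <<'E'
from h import *
for n in("top","side"):
    d=np.load(n+"0.npy"); C=cloud(n,d)
    K=C[(d>0)&(np.abs(C[...,0]-.556)<.04)&(np.abs(C[...,1]+.012)<.04)&(C[...,2]>.074)&(C[...,2]<.09)]; print(" knob",len(K),np.round(K.mean(0),4),np.round((K.max(0)+K.min(0))/2,4),np.round(np.ptp(K,0),4))
    for x0 in np.arange(.15,.8,.1):
        Q=C[(d>0)&(C[...,0]>x0)&(C[...,0]<x0+.1)&(C[...,1]>-.2)&(C[...,1]<.5)]
        h=Q[Q[:,2]>.06]; print(round(x0,2),len(h),np.round(h.min(0),2),np.round(h.max(0),2)) if len(h) else 0
to([.425,.222,.12],116)
E
```

```text
knob 147 [ 0.5567 -0.0104  0.079 ] [ 0.5567 -0.011   0.0789] [0.0309 0.0302 0.0097]
0.45 42 [ 0.54 -0.02  0.07] [0.55 0.   0.08]
0.55 46068 [ 0.55 -0.2   0.06] [0.65 0.4  0.66]
0.65 2576 [ 0.65 -0.14  0.06] [0.75 0.38 0.32]
0.75 314 [ 0.75 -0.14  0.06] [0.78 0.4  0.13]
 knob 73 [ 0.556  -0.0172  0.079 ] [ 0.5556 -0.0151  0.0788] [0.0293 0.0328 0.0092]
0.15 7 [0.15 0.49 0.32] [0.17 0.5  0.34]
0.45 29 [ 0.54 -0.03  0.06] [ 0.55 -0.01  0.08]
0.55 1740 [ 0.55 -0.2   0.06] [0.65 0.49 0.64]
0.65 777 [ 0.65 -0.14  0.06] [0.75 0.38 0.27]
0.75 1303 [ 0.75 -0.14  0.06] [0.85 0.11 0.19]
pos [0.1624 0.6035 0.2267] y ang 74.94 shift_tool [-0.3527 -0.3002  0.1067] turn [  0.     0.   -41.06] F [ 0.1 -0.3  0.6] w 92.0 t 0.6
shift in final frame [-0.0688 -0.4581  0.1067]
```

```bash
python3 -m pendant '[[[-0.044,-0.0375,0],[0,0,0],0.0918],[[-0.044,-0.0375,0],[0,0,0],0.0918],[[-0.044,-0.0375,0],[0,0,0],0.0918],[[-0.044,-0.0375,0],[0,0,0],0.0918],[[-0.044,-0.0375,0],[0,0,0],0.0918],[[-0.044,-0.0375,0],[0,0,0],0.0918],[[-0.044,-0.0375,0],[0,0,-10],0.0918],[[0,0,0.02],[0,0,-10.3],0.0918],[[0,0,0.03],[0,0,-10.3],0.0918],[[0,0,0.03],[0,0,-10.3],0.0918]]' 30
python3 - <<'E'
from h import *
to([.425,.222,.12],116)
im,d=arm.get_image("top"); cv2.imwrite("pics/top1.png",im[...,::-1])
im2,d=arm.get_image("side"); cv2.imwrite("pics/side1.png",cv2.resize(im2[120:260,200:360],None,fx=5,fy=4.2)[:,:,::-1])
to([.425,.222,.013],116)
E
```

```text
clock: 1.85
position: [0.3897, 0.2738, 0.1463]
ee_rot: [-0.691, 3.064, 0.001]
force: [0.1, 0.5, 0.1]
width: 0.998
pos [0.3897 0.2738 0.1463] y ang 115.41 shift_tool [-0.0097 -0.062   0.0263] turn [ 0.03  0.07 -0.59] F [0.1 0.5 0.1] w 91.6 t 1.85
shift in final frame [-0.009  -0.0621  0.0263]
pos [0.3879 0.2724 0.1445] y ang 115.21 shift_tool [-0.0126 -0.0612  0.1316] turn [-0.07 -0.26 -0.79] F [-0.2 -0.4  0.5] w 91.6 t 1.95
shift in final frame [-0.0112 -0.0616  0.1315]
```

View pics/top1.png

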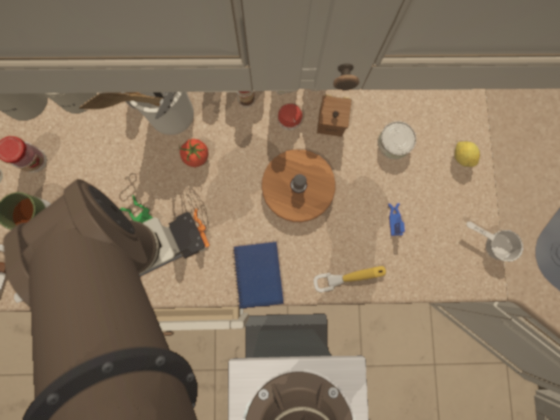

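View pics/side1.png

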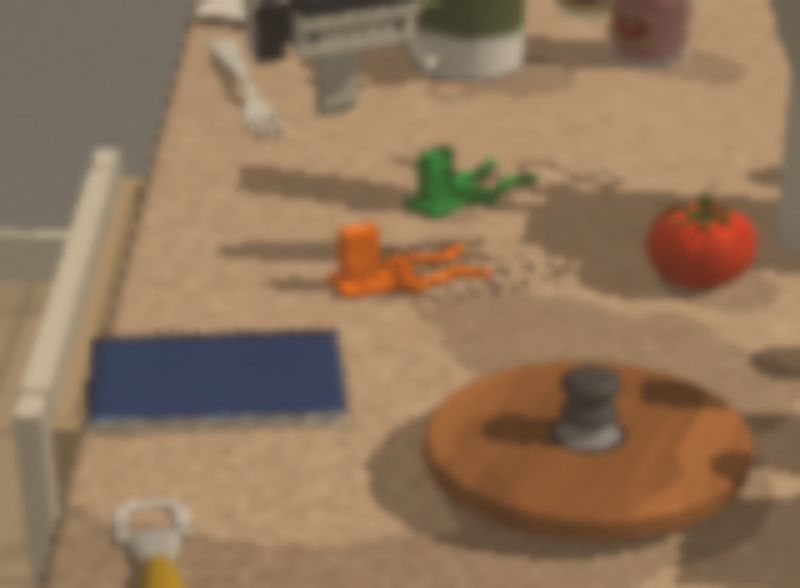

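```bash
python3 -m pendant '[[[-0.006,-0.031,0.012],[0,0,-0.8],0.0918],[[-0.005,-0.0305,0.012],[0,0,0],0.08],[[0,0,0.0],[0,0,0],0.07],[[0,0,0.0],[0,0,0],0.06]]'
python3 - <<'E'
from h import *
im2,d=arm.get_image("side"); cv2.imwrite("pics/side2.png",cv2.resize(im2[100:240,200:360],None,fx=5,fy=4.2)[:,:,::-1])
im2,d=arm.get_image("top"); cv2.imwrite("pics/top2.png",cv2.resize(im2[165:265,110:230],None,fx=6,fy=6)[:,:,::-1])
to([.425,.222,.013],116)
E
```

```text
clock: 2.45
position: [0.426, 0.2238, 0.1237]
ee_rot: [-0.7, 3.062, 0.001]
force: [-0.5, 1.4, 0.6]
width: 0.723
pos [0.4256 0.2241 0.1235] y ang 115.89 shift_tool [ 0.0016 -0.0017  0.1105] turn [ 0.03  0.07 -0.11] F [-0.4  0.1  0.2] w 61.2 t 2.55
shift in final frame [ 0.0015 -0.0016  0.1105]
```

View pics/side2.png

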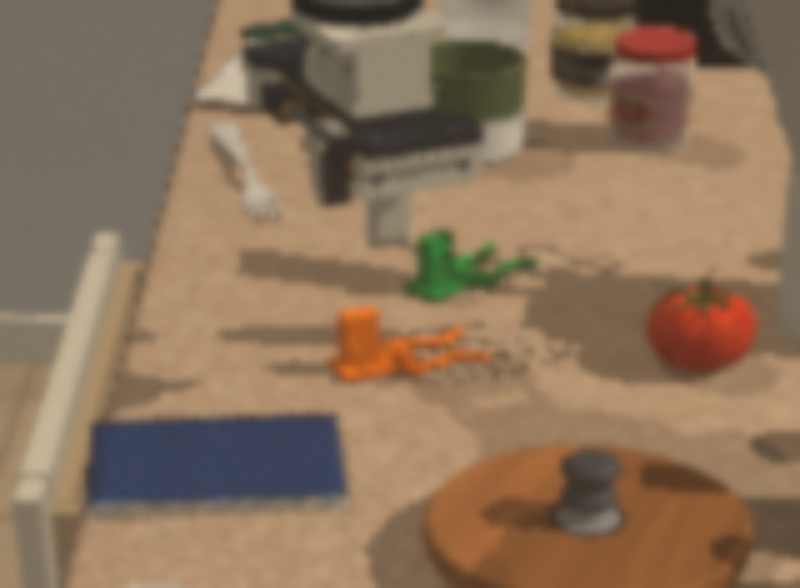

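View pics/top2.png

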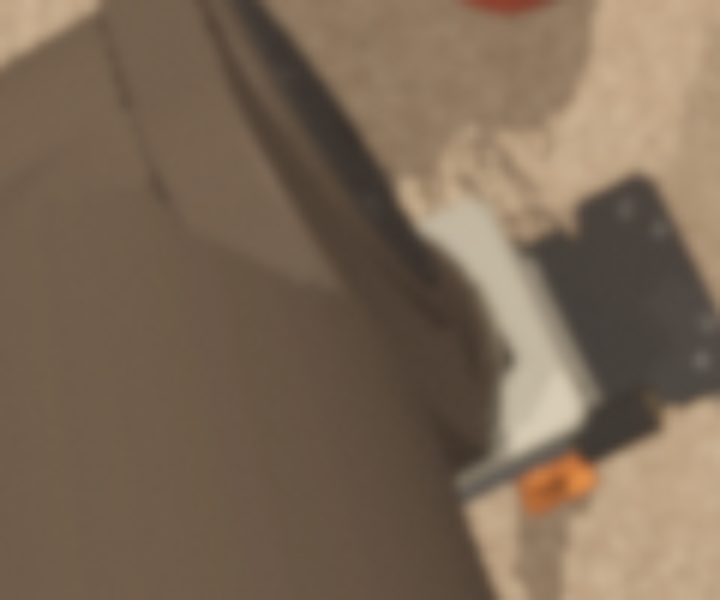

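Run:
```python
from h import *
print(proj("side",[.4387+.0025,.197-.005,.1235]), 200+388/5,100+240/4.2)
for X in ([.425,.2215,.052],[.4245,.2245,.052]): print(proj("side",X),proj("top",X))
print(200+360/5,100+312/4.2)
```

```text
(np.float64(276.5643747721374), np.float64(157.71741802006028)) 277.6 157.14285714285714
(np.float64(271.61357141445103), np.float64(173.66987348822647)) (np.float64(199.08841711060455), np.float64(240.3496219015514))
(np.float64(271.4845514349012), np.float64(173.1889245593221)) (np.float64(197.77105693770852), np.float64(240.59059130351483))
272.0 174.28571428571428
```

```bash
python3 -m pendant '[[[0.0015,-0.0015,0.03],[0,0,0],0.06],[[0,0,0.03],[0,0,0],0.06],[[0,0,0.03],[0,0,0],0.06],[[0,0,0.0195],[0,0,0],0.06],[[0,0,0.0],[0,0,0],0.06]]'
python3 - <<'E'
from h import *
to([.425,.222,.0135],116)
im2,d=arm.get_image("side"); cv2.imwrite("pics/side3.png",cv2.resize(im2[100:240,200:360],None,fx=5,fy=4.2)[:,:,::-1])
E
```

```text
clock: 3.18
position: [0.4241, 0.2214, 0.0126]
ee_rot: [0.704, -3.06, 0.001]
force: [-0.7, -0.4, 0.5]
width: 0.651
pos [0.4241 0.2214 0.0126] y ang 115.92 shift_tool [-0.0011  0.0002 -0.0009] turn [ 0.   -0.12 -0.08] F [-0.7 -0.4  0.5] w 59.7 t 3.17
shift in final frame [-0.0011  0.0002 -0.0009]
```

View pics/side3.png

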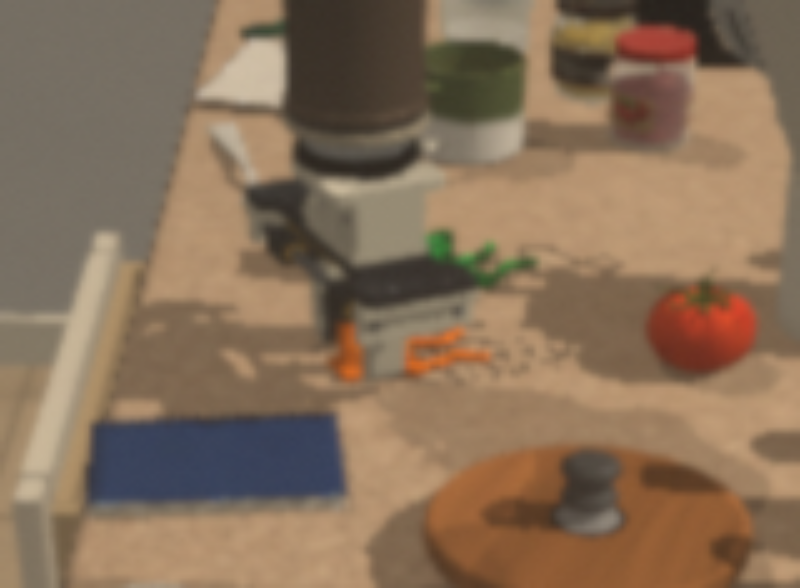

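```bash
python3 -m pendant '[[[0,0,0],[0,0,0],0.03],[[0,0,0],[0,0,0],0.0],[[0,0,0],[0,0,0],0.0],[[0,0,0],[0,0,0],0.0],[[0,0,0],[0,0,0],0.0],[[0,0,0],[0,0,0],0.0]]' 30
python3 - <<'E'
from h import *
to([.425,.222,.0135],116)
E
```

```text
clock: 3.98
position: [0.4251, 0.221, 0.0133]
ee_rot: [-0.704, 3.062, 0.0]
force: [0.4, 0.0, 1.5]
width: 0.132
pos [0.4251 0.221  0.0133] y ang 115.89 shift_tool [-0.0004  0.0009 -0.0002] turn [ 0.01  0.   -0.11] F [0.4 0.  1.5] w 12.1 t 3.98
shift in final frame [-0.0004  0.0009 -0.0002]
```

```bash
python3 -m pendant '[[[0,0,-0.03],[0,0,0],0.0],[[0,0,-0.04],[0,0,5],0.0],[[0,0,-0.04],[0,0,7],0.0],[[0,0,0],[0,0,7],0.0],[[0,0,0],[0,0,7],0.0],[[0,-0.045,0],[0,0,0],0.0],[[0,-0.05,0],[0,0,0],0.0],[[0,-0.05,0],[0,0,0],0.0],[[0,-0.05,0],[0,0,0],0.0],[[0,-0.038,0],[0,0,0],0.0]]' ; python3 -m pendant '[[[0,0,0],[0,0,0],0.0],[[0,0,0],[0,0,0],0.0]]'
python3 - <<'E'
from h import *
to([.43,-.0125,.0485],90)
im,d=arm.get_image("side"); cv2.imwrite("pics/side4.png",cv2.resize(im[140:280,220:380],None,fx=5,fy=4.2)[:,:,::-1]); np.save("s4.npy",d);np.save("s4i.npy",im)
im,d=arm.get_image("top"); cv2.imwrite("pics/top4.png",cv2.resize(im[150:270,230:370],None,fx=5,fy=5)[:,:,::-1]);np.save("t4.npy",d);np.save("t4i.npy",im)
E
```

```text
clock: 5.22
position: [0.4242, -0.0142, 0.1233]
ee_rot: [0.005, 3.142, -0.0]
force: [0.1, 0.2, -1.4]
width: 0.131
clock: 5.48
position: [0.4245, -0.0116, 0.1232]
ee_rot: [-0.003, -3.141, -0.0]
force: [0.6, 1.4, 0.2]
width: 0.128
pos [ 0.4245 -0.0116  0.1232] y ang 89.88 shift_tool [-0.0055 -0.0009  0.0747] turn [ 0.02 -0.01 -0.12] F [0.6 1.4 0.2] w 11.7 t 5.47
shift in final frame [-0.0055 -0.0009  0.0747]
```

View pics/side4.png

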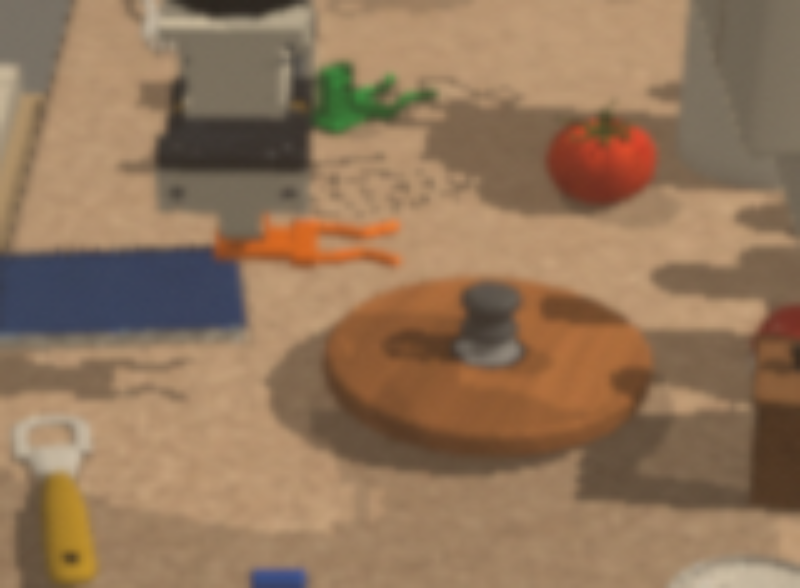

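View pics/top4.png

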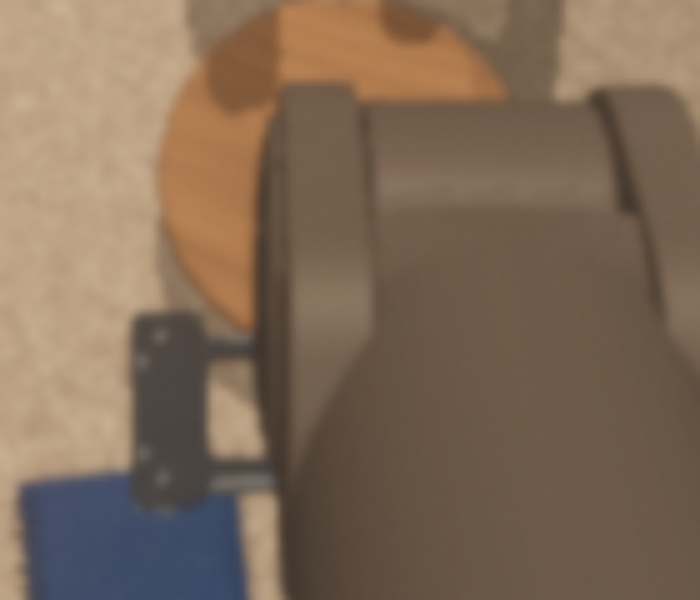

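Run:
```python
from h import *
im=np.load("s4i.npy"); d=np.load("s4.npy"); C=cloud("side",d)
hsv=cv2.cvtColor(im,cv2.COLOR_RGB2HSV)
m=(hsv[...,0]<16)&(hsv[...,1]>165)&(d>0)&(np.abs(C[...,0]-.46)<.08)&(np.abs(C[...,1]+.01)<.06)&(C[...,2]>.07)
v,u=np.nonzero(m); P=C[m]; print(P.min(0),P.max(0))
for i in np.argsort(P[:,0]): print(u[i],v[i],np.round(P[i],4)) if P[i,0]>.485 or P[i,0]<.42 else 0
f=P[P[:,0]>.46]; print("fit z~x",np.polyfit(f[:,0],f[:,2],1))
for s in (-1,1):
    for t in (.114,): print(proj("side",[.4245+.082,-.0116+s*.0185,t]))
K=C[(d>0)&(np.hypot(C[...,0]-.556,C[...,1]+.0135)<.03)&(C[...,2]>.074)&(C[...,2]<.09)]; print("knob",K.mean(0),K.max(0)/2+K.min(0)/2)
print(proj("side",[.556,-.0125,.081]))
```

```text
[ 0.41101927 -0.03659084  0.11084298] [0.50497959 0.00694813 0.1265547 ]
263 199 [ 0.411  -0.0229  0.115 ]
263 198 [ 0.4111 -0.024   0.1188]
264 199 [ 0.4136 -0.0224  0.1147]
264 197 [ 0.4137 -0.0217  0.1205]
264 198 [ 0.4139 -0.0264  0.1203]
264 200 [ 0.4139 -0.0292  0.116 ]
265 197 [ 0.4161 -0.019   0.1188]
265 200 [ 0.4163 -0.0238  0.1126]
265 198 [ 0.4163 -0.0228  0.1181]
265 199 [ 0.4163 -0.0247  0.1163]
266 200 [ 0.4189 -0.0239  0.1127]
266 198 [ 0.419  -0.0246  0.1193]
266 199 [ 0.4193 -0.0315  0.1206]
292 199 [ 0.4867 -0.0285  0.1197]
292 200 [ 0.4868 -0.0271  0.1157]
292 194 [ 0.4868 -0.0019  0.1183]
292 195 [ 0.4868 -0.0031  0.116 ]
292 196 [ 0.4869 -0.0066  0.115 ]
293 200 [ 0.4894 -0.0272  0.1158]
293 194 [ 0.4894 -0.0027  0.1189]
293 195 [ 0.4895 -0.0044  0.1169]
294 200 [ 0.492  -0.0282  0.1165]
294 194 [ 0.4921 -0.0018  0.1183]
294 201 [ 0.4921 -0.0247  0.1111]
294 195 [ 0.4922 -0.0014  0.115 ]
295 200 [ 0.4945 -0.0317  0.1187]
295 201 [ 0.4946 -0.032   0.1158]
295 194 [ 0.4947 -0.0021  0.1186]
295 195 [ 0.4947 -0.0051  0.1173]
296 200 [ 0.4971 -0.0342  0.1204]
296 201 [ 0.4971 -0.0337  0.117 ]
296 194 [ 0.4974 -0.0009  0.1179]
296 193 [0.4975 0.0053 0.1171]
296 195 [0.4975 0.0016 0.1132]
297 202 [ 0.4997 -0.0362  0.1155]
297 201 [ 0.4998 -0.0324  0.1162]
297 193 [0.5001 0.005  0.1174]
297 194 [0.5002 0.0045 0.1145]
297 195 [0.5003 0.0054 0.1108]
298 201 [ 0.5024 -0.0323  0.1162]
298 202 [ 0.5025 -0.0317  0.1127]
298 194 [0.5028 0.0037 0.1151]
298 193 [0.5028 0.0069 0.1162]
299 202 [ 0.505  -0.0343  0.1144]
fit z~x [-0.01616504  0.12406544]
(np.float64(299.5588896870844), np.float64(201.2573867873766))
(np.float64(299.3559830801749), np.float64(193.71981833691538))
knob [ 0.55573368 -0.0168047   0.07891535] [ 0.55559758 -0.0131483   0.07921606]
(np.float64(317.7159422927412), np.float64(208.28100498005557))
```

```bash
python3 -m pendant '[[[0,0,0.025],[0,0,0],0.0],[[0,0,0.025],[0,0,0],0.0],[[0,0,0.02],[0,0,0],0.0],[[0,0,0.005],[0,0,0],0.0],[[0,0,0],[0,0,0],0.0]]'
python3 - <<'E'
from h import *
to([.508,-.0115,.0483],90)
im,d=arm.get_image("side"); cv2.imwrite("pics/side5.png",cv2.resize(im[160:260,240:360],None,fx=6,fy=6)[:,:,::-1])
E
```

```text
clock: 6.2
position: [0.4246, -0.0115, 0.0483]
ee_rot: [-0.002, -3.141, -0.0]
force: [0.0, -0.0, -1.1]
width: 0.13
pos [ 0.4246 -0.0115  0.0483] y ang 89.94 shift_tool [-0.0834  0.0001 -0.    ] turn [ 0.   -0.02 -0.06] F [ 0.  -0.  -1.1] w 11.9 t 6.2
shift in final frame [-0.0834  0.      0.    ]
```

View pics/side5.png

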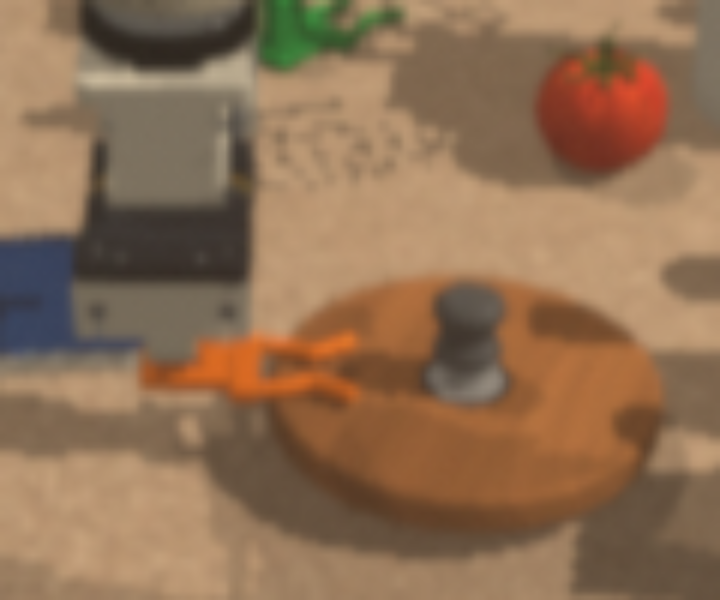

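Run:
```python
from h import *
C=cloud("side",np.load("side0.npy"))
for v in range(204,234,2): print(v,[tuple(np.round(C[v,u]*1000).astype(int).tolist()) for u in range(308,330,3)])
```

```text
204 [(537, 132, 0), (546, 134, -1), (555, 134, -1), (564, 135, -2), (573, 133, 0), (582, 134, -1), (591, 130, 2), (600, 133, 0)]
206 [(534, 72, 32), (543, 70, 34), (551, 71, 33), (555, 1, 79), (569, 74, 31), (577, 71, 33), (590, 121, 1), (599, 117, 4)]
208 [(534, 57, 35), (542, 56, 36), (546, -11, 81), (554, -10, 80), (562, -9, 79), (576, 59, 34), (585, 57, 36), (593, 58, 36)]
210 [(534, 51, 32), (542, 49, 34), (546, -22, 82), (554, -20, 80), (562, -23, 82), (570, -15, 77), (584, 48, 35), (593, 51, 33)]
212 [(533, 42, 32), (541, 37, 35), (546, -24, 77), (553, -28, 79), (561, -28, 79), (570, -25, 78), (583, 37, 36), (592, 41, 33)]
214 [(533, 31, 33), (541, 28, 34), (546, -23, 70), (554, -28, 73), (562, -25, 71), (574, 27, 36), (583, 30, 34), (592, 35, 30)]
216 [(532, 18, 35), (541, 17, 36), (547, -16, 58), (554, -22, 62), (563, -21, 62), (572, -9, 54), (583, 22, 32), (591, 23, 32)]
218 [(532, 10, 33), (540, 8, 35), (547, -21, 55), (555, -25, 58), (563, -19, 54), (571, -15, 52), (582, 11, 33), (590, 6, 37)]
220 [(532, -4, 36), (540, 2, 32), (547, -25, 51), (555, -27, 53), (563, -28, 54), (573, -5, 38), (582, 2, 33), (590, 4, 31)]
222 [(532, -12, 35), (540, -12, 35), (548, -9, 33), (556, -19, 40), (564, -13, 37), (572, -14, 38), (581, -7, 33), (589, -9, 34)]
224 [(531, -21, 35), (540, -19, 34), (547, -25, 38), (556, -18, 34), (564, -20, 35), (572, -20, 35), (580, -23, 37), (588, -22, 37)]
226 [(531, -27, 33), (539, -33, 37), (547, -28, 34), (555, -33, 37), (563, -34, 38), (571, -29, 35), (580, -25, 32), (588, -27, 34)]
228 [(531, -39, 35), (539, -40, 35), (547, -36, 33), (555, -35, 32), (563, -37, 34), (571, -36, 33), (579, -34, 32), (587, -38, 35)]
230 [(531, -47, 34), (538, -50, 37), (546, -48, 35), (555, -47, 35), (563, -43, 32), (570, -50, 37), (579, -43, 32), (587, -46, 34)]
232 [(531, -53, 32), (538, -56, 34), (546, -53, 32), (554, -54, 33), (562, -58, 36), (570, -54, 34), (578, -52, 32), (587, -50, 30)]
```

```bash
python3 -m pendant '[[[-0.02,0,0],[0,0,0],0.0],[[-0.02,0,0],[0,0,0],0.0],[[-0.01,0,0],[0,0,0],0.0],[[-0.008,0,0],[0,0,0],0.0],[[0,0,0],[0,0,0],0.0]]' 45
python3 - <<'E'
from h import *
to([.508,-.0115,.0483],90)
im,d=arm.get_image("side"); cv2.imwrite("pics/side6.png",cv2.resize(im[160:260,240:360],None,fx=6,fy=6)[:,:,::-1])
E
```

```text
clock: 6.88
position: [0.4828, -0.0121, 0.0484]
ee_rot: [0.003, 3.141, 0.0]
force: [0.5, 0.5, -0.5]
width: 0.128
pos [ 0.4828 -0.0121  0.0484] y ang 89.89 shift_tool [-0.0252  0.0007  0.0001] turn [ 0.    0.02 -0.11] F [ 0.5  0.5 -0.5] w 11.8 t 6.88
shift in final frame [-0.0252  0.0006  0.0001]
```

View pics/side6.png

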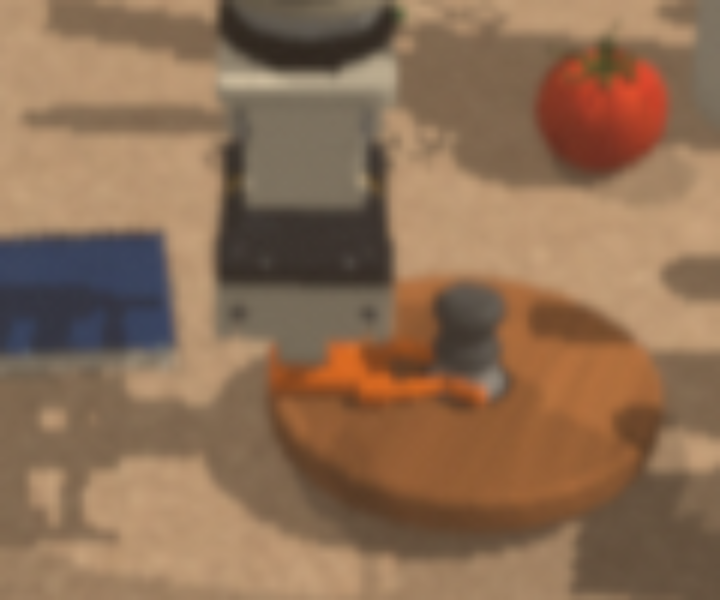

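The neck is inside the mouth. Now I push on in small steps.

```bash
python3 -m pendant '[[[-0.004,0,0],[0,0,0],0.0],[[-0.004,0,0],[0,0,0],0.0]]'; python3 -m pendant '[[[-0.004,0,0],[0,0,0],0.0],[[-0.004,0,0],[0,0,0],0.0]]';python3 -m pendant '[[[-0.004,0,0],[0,0,0],0.0],[[-0.004,0,0],[0,0,0],0.0],[[0,0,0],[0,0,0],0.0]]'
python3 - <<'E'
from h import *
to([.508,-.0115,.0483],90)
im,d=arm.get_image("side"); cv2.imwrite("pics/side7.png",cv2.resize(im[160:260,240:360],None,fx=6,fy=6)[:,:,::-1])
E
```

```text
clock: 7.18
position: [0.4895, -0.012, 0.048]
ee_rot: [-0.003, -3.139, -0.001]
force: [-4.2, 1.1, 0.4]
width: 0.126
clock: 7.42
position: [0.4964, -0.012, 0.0476]
ee_rot: [-0.003, -3.137, -0.0]
force: [-3.5, 1.1, -0.9]
width: 0.13
clock: 7.8
position: [0.5076, -0.0124, 0.0484]
ee_rot: [0.003, 3.14, -0.0]
force: [-0.7, 0.4, -0.9]
width: 0.126
pos [ 0.5076 -0.0124  0.0484] y ang 89.88 shift_tool [-0.0004  0.0009  0.0001] turn [-0.01  0.08 -0.12] F [-0.7  0.4 -0.9] w 11.6 t 7.8
shift in final frame [-0.0004  0.0009  0.0001]
```

View pics/side7.png

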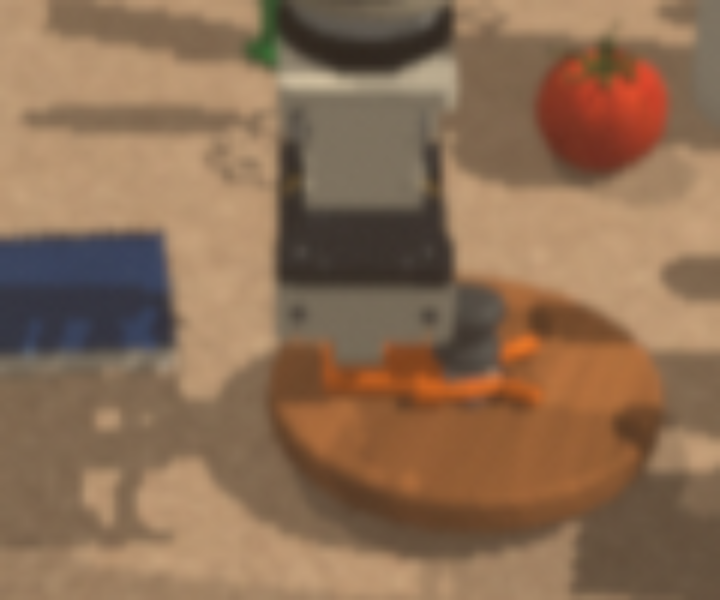

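```bash
python3 -m pendant '[[[-0.002,0,0],[0,0,0],0.0],[[0,0,0],[0,0,0],0.0]]';  python3 -m pendant '[[[-0.0015,0,0],[0,0,0],0.0],[[0,0,0],[0,0,0],0.0]]'
```

```text
clock: 8.1
position: [0.5088, -0.0122, 0.0483]
ee_rot: [0.003, 3.141, 0.0]
force: [-0.3, -0.5, -1.0]
width: 0.125
clock: 8.35
position: [0.5092, -0.0122, 0.048]
ee_rot: [-0.003, -3.14, -0.0]
force: [-2.9, -0.1, 1.8]
width: 0.13
```

```bash
python3 -m pendant '[[[0,0,0.0008],[0,0,0],0.0],[[0,0,0],[0,0,0],0.01],[[0,0,0],[0,0,0],0.02],[[0,0,0],[0,0,0],0.04],[[0,0,0],[0,0,0],0.05],[[0,0,0],[0,0,0],0.05]]';  python3 -m pendant '[[[0,0,-0.02],[0,0,0],0.05],[[0,0,-0.05],[0,0,0],0.05],[[0,0,-0.05],[0,0,0],0.05],[[0.05,0,-0.03],[0,0,0],0.05],[[0.05,0,0],[0,0,0],0.05],[[0,0.06,0],[0,0,0],0.05],[[0,0.06,0],[0,0,0],0.05],[[0,0.06,0],[0,0,0],0.05],[[0,0.06,0],[0,0,0],0.05],[[0,0,0],[0,0,0],0.05]]'
python3 - <<'E'
from h import *
for n in("side","top"):
    im,d=arm.get_image(n); cv2.imwrite(f"pics/{n}8.png",cv2.resize(im[160:260,240:360] if n=="side" else im[130:230,240:360],None,fx=6,fy=6)[:,:,::-1])
    C=cloud(n,d); hsv=cv2.cvtColor(im,cv2.COLOR_RGB2HSV)
    m=(hsv[...,0]<16)&(hsv[...,1]>165)&(d>0)&(np.abs(C[...,0]-.53)<.07)&(np.abs(C[...,1]+.01)<.035)&(C[...,2]>.04)&(C[...,2]<.1)
    P=C[m]; T=P[P[:,2]>.077]; L=P[P[:,2]<.05]
    print(n,len(T),np.round(T.mean(0),4),np.round(T.max(0),4),"low",np.round(L.min(0),4),np.round(L.max(0),4))
    K=C[(d>0)&(np.hypot(C[...,0]-.556,C[...,1]+.0135)<.02)&(C[...,2]>.074)&(C[...,2]<.09)]; print("knob",np.round(K.mean(0),4),np.round(K.max(0)/2+K.min(0)/2,4))
to([.508,-.0115,.0483],90)
E
```

```text
clock: 9.1
position: [0.5103, -0.0122, 0.0475]
ee_rot: [0.003, 3.141, 0.0]
force: [1.0, -0.9, 0.6]
width: 0.496
clock: 10.35
position: [0.4099, 0.2329, 0.1974]
ee_rot: [-0.008, 3.141, 0.003]
force: [0.1, -1.4, 0.5]
width: 0.544
side 34 [ 0.5102 -0.0171  0.0831] [ 0.522  -0.0117  0.0884] low [ 0.496  -0.0388  0.04  ] [0.5898 0.0096 0.0496]
knob [ 0.556  -0.0171  0.0789] [ 0.5555 -0.0152  0.0792]
top 59 [ 0.5094 -0.0108  0.0852] [ 0.5233 -0.0055  0.0887] low [ 0.4954 -0.0331  0.04  ] [0.5905 0.0113 0.0472]
knob [ 0.5565 -0.0103  0.0787] [ 0.5569 -0.0109  0.0794]
pos [0.4104 0.2279 0.1972] y ang 89.96 shift_tool [-0.0978 -0.2393  0.149 ] turn [-0.04 -0.02 -0.04] F [-0.2 -0.8  0.6] w 50.2 t 10.45
shift in final frame [-0.0976 -0.2394  0.1489]
```

View pics/side8.png

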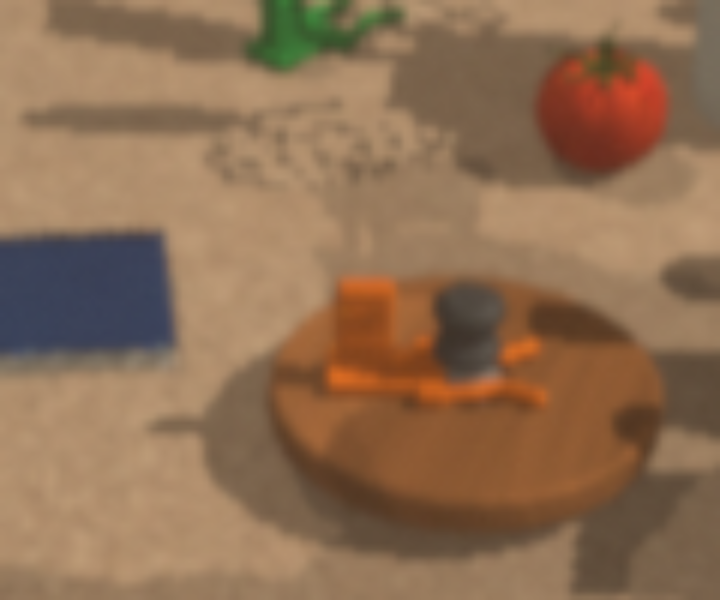

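View pics/top8.png

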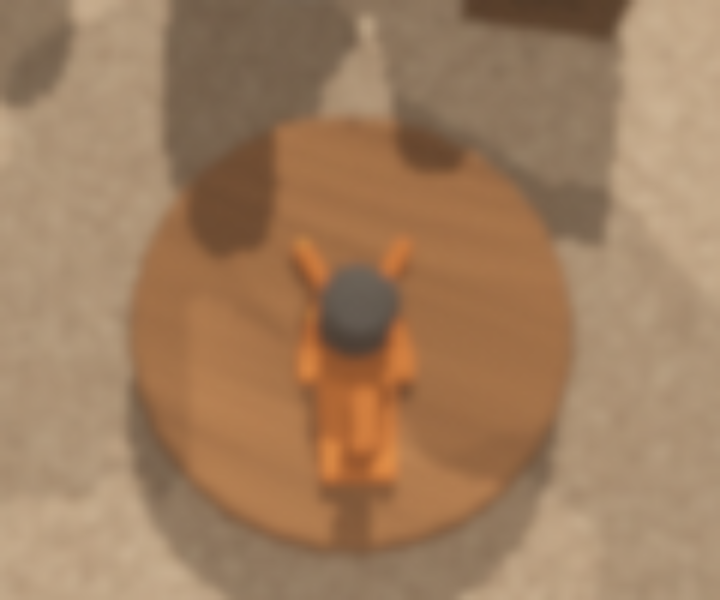

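```bash
python3 -m pendant '[[[0,0,0],[0,0,0],0.05],[[0,0,0],[0,0,0],0.05]]'; python3 -c "
from cell import arm
print(arm.sign_off())"
```

```text
clock: 10.7
position: [0.4108, 0.2267, 0.1975]
ee_rot: [0.006, 3.141, -0.0]
force: [-0.1, -0.3, 0.7]
width: 0.543
the job is handed in; nothing more can be done
None
```

The orange clip is snapped home in the groove under the spindle's knob and released. I handed the job in at 10.7 s on the robot's clock, with the gripper well clear.

- **What I did:** I gripped the clip by its tab and turned it to point straight ahead. I lowered it to about 1 mm above the board and pushed it along world +x.
- **Snap:** The wrist force read about 4 N as the throat passed the neck, then fell below 1 N. A final push met the back of the seat at about 3 N.
- **Last pictures, after letting go:** Both views show the neck between the arms, the tips past the knob and the clip flat on the board. The tab sits 46–47 mm behind the spindle axis, against a nominal 48 mm, which fits the slack in the seat.
- **Disagreement:** The two cameras differ by about 3–6 mm in y. That matches a roughly 2 mm bias I found in the side camera, and it did not affect the fit.
- **Other clips:** I did not touch the blue or green clip. I took no closing picture of the blue one.

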